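# Line up the kitchen canisters by height

## Robot

A 7-joint arm with a two-finger parallel gripper is mounted at the origin on a cart in front of the work surface, level with it; the furniture and walls round the work are solid. World frame = base frame: x ahead of the robot, y to its left, z up, the work surface at z = 0. Lengths are in m, angles in rad, forces in N, time in s.
With the tool pointing down it reaches from about 0.425 to 0.925 m from the base axis. Payload 6.8 kg.
Tool frame: the origin (TCP) lies midway between the tips of the shut fingers; the grasp point (between the pads) lies 19 mm behind it; z points along the fingers, x is the direction in which the jaws open and shut, and the axes are right-handed (so a half turn about z gives the same grasp; the last joint's range is limited). The gripper opens to 85 mm and grips with 20 to 120 N. Pads are 22 mm wide; open, the fingers measure 114 mm over their backs; the gripper's body (76 mm by 85 mm) begins 54 mm behind the grasp point. The pads swing forward as they close: fully open they stand 13 mm farther back than shut.
Start: joints at [1.164, 0.477, 0.022, 1.555, -0.011, 1.109, -0.083], TCP at [0.199, -0.645, 0.231] pointing down, gripper open.
Joint ranges: [-2.96, 2.96], [-0.34, 2.1], [-1.41, 1.46], [0.24, 2.44], [-1.37, 4.51], [0.17, 1.92], [-2.96, 2.96]. Speed limits (rad/s): [2.39, 2.39, 3.14, 3.14, 3.14, 3.14, 3.14].

## Interface

Orientations are given as a unit quaternion [w, x, y, z].
In Python, from station import bot gives the robot as it stands.
- The arm moves only by the tool step_arm, never from a script. Its argument "increments" is a list of rows, each a list of 7 numbers: the shift along the tool's x, y, z in cm, then the turn, a rotation vector about the tool's x, y, z in degrees, then the closure, from 0 (fully open) to 1 (shut). A call has 1 to 20 rows; each row shifts and turns the commanded pose from where the row before left it, along the tool's axes as they then stand; what a row does not reach is not made up. A row lasts 1/10 s, in which the tool goes at most 50 mm and 8.59 degrees, less where a joint would pass 70% of its speed; a pose out of reach is approached as far as the arm can. A call is refused whole if a number of a shift passes 5 or a number of a turn 8.59, either way. A call with a gripper value outside its range is refused whole. The fingers move at their own pace and stop on an object; "squeeze" is the grip in N (left out, the last holds). Time passes only in rows, so rows that do not move let the fingers close. It gives the time, the measured TCP pose, the force and the opening at its end, in the units of the state.
- bot.get_obs(): the state, without advancing time (a new reading comes with each control period).
- bot.read_camera(name): name is "scene" or "top"; returns a dict with "pixels" (384x512x3 uint8, red, green, blue), "vertical_fov" (degrees; the focal length in pixels is half the picture's height over the tangent of half this angle, whatever the lens; pixels are square), "cx", "cy" (the principal point, pixels), "camera_from_world" (4x4, takes a point from world to camera coordinates). Camera axes: x right, y down, z forward; pixel columns grow to the right and rows downward; lengths in m; the calibration is good to about 2 mm. A picture is of the moment at which its call begins. There is no depth.
- bot.hand_in(): hands the job in, once; it reports no verdict.
Trained networks look in a picture, given as the dict that the camera call returned (one of the last four; its "shot" number tells which), for a name from the list of things; names that differ only in an ending like _2 or _b are one class to them, and where a whole thing is asked for, a point or a joint stands for the part that bears it (a point fixed in the world has none). Each returns a list of dicts, best first, with "score" (0 to 1); they miss things now and then, are a little off and sometimes report something else, mostly with a low value. They report only what shows in the picture. A call takes as long as a camera call.
- bot.find_in(picture, query): "point" ([column, row] in pixels, amid what is visible of it).
- bot.cut_out(picture, query): "pixels" (384x512 bool, what is visible of it) and "point" ([column, row] in pixels, amid what is visible of it).
- bot.pinpoint(picture, query): "point" ([column, row] in pixels: a listed point, or the origin of a listed thing).
The state is a dict: "t": time; "q": joint angles; "joint_vel": joint speeds; "joint_torque": joint torques, N m; "eef_pos": TCP position; "tool_rot": TCP orientation; "contact_force": force on the tool from outside, world axes, zero at the start; "torque": the same for the moment, N m; "gripper_width": opening from 0.0 (shut) to 1.0 (fully open).
Only numpy, scipy, OpenCV 4.12 (cv2) and the standard library are available. Lean on these libraries where they do the work, as an engineer would, in place of code of your own. Each camera call takes 0.05 s, during which the arm holds its last target.

## Task

Stand the four steel canisters on the board, one in the middle of each cork pad, in order of height: the tallest on the pad at the end where the small red carton stands behind the board, then down to the shortest at the other end, where the spice jar stands. Do not tip any canister over, and leave the carton and the jar where they are.

Things in the scene. Friction and masses are not known exactly. Their poses are not given: they have to be found in the camera images.
- canister_a_center (a point): The smallest and shortest of four lidded round canisters: brushed steel body, pale wooden lid and knob; 50 mm across, 36 mm high to the flat top of the lid plus an upright round wooden knob 26 mm across and 28 mm high in the middle of the lid, 64 mm overall. Lid and knob are fixed to the body, so it can be lifted by the knob. The point is at its centre, half-way up (32 mm above its underside); z is up when it stands. It stands on the worktop (z = 0) at the start.
- canister_b_center (a point): The second shortest of four lidded round canisters: brushed steel body, pale wooden lid and knob; 60 mm across, 54 mm high to the flat top of the lid plus an upright round wooden knob 26 mm across and 28 mm high in the middle of the lid, 82 mm overall. Lid and knob are fixed to the body, so it can be lifted by the knob. The point is at its centre, half-way up (41 mm above its underside); z is up when it stands. It stands on the worktop (z = 0) at the start.
- canister_c_center (a point): The second tallest of four lidded round canisters: brushed steel body, pale wooden lid and knob; 70 mm across, 72 mm high to the flat top of the lid plus an upright round wooden knob 26 mm across and 28 mm high in the middle of the lid, 100 mm overall. Lid and knob are fixed to the body, so it can be lifted by the knob. The point is at its centre, half-way up (50 mm above its underside); z is up when it stands. It stands on the worktop (z = 0) at the start.
- canister_d_center (a point): The largest and tallest of four lidded round canisters: brushed steel body, pale wooden lid and knob; 80 mm across, 90 mm high to the flat top of the lid plus an upright round wooden knob 26 mm across and 28 mm high in the middle of the lid, 118 mm overall. Lid and knob are fixed to the body, so it can be lifted by the knob. The point is at its centre, half-way up (59 mm above its underside); z is up when it stands. It stands on the worktop (z = 0) at the start.
- pad1: The first of four like round cork pads, counted from the robot's right (-y), fixed in a straight row on a dark wooden board, 104 mm from centre to centre; 88 mm across. The point is at the centre of the pad's underside; its top, on which a canister stands, is 3 mm higher (19 mm above the worktop); the pad's y axis runs along the row towards the robot's left. The board is 104 by 424 mm.
- pad2: The second of four like round cork pads, counted from the robot's right (-y), fixed in a straight row on a dark wooden board, 104 mm from centre to centre; 88 mm across. The point is at the centre of the pad's underside; its top, on which a canister stands, is 3 mm higher (19 mm above the worktop); the pad's y axis runs along the row towards the robot's left. The board is 104 by 424 mm.
- pad3: The third of four like round cork pads, counted from the robot's right (-y), fixed in a straight row on a dark wooden board, 104 mm from centre to centre; 88 mm across. The point is at the centre of the pad's underside; its top, on which a canister stands, is 3 mm higher (19 mm above the worktop); the pad's y axis runs along the row towards the robot's left. The board is 104 by 424 mm.
- pad4: The fourth of four like round cork pads, counted from the robot's right (-y), fixed in a straight row on a dark wooden board, 104 mm from centre to centre; 88 mm across. The point is at the centre of the pad's underside; its top, on which a canister stands, is 3 mm higher (19 mm above the worktop); the pad's y axis runs along the row towards the robot's left. The board is 104 by 424 mm.
- tea_carton: A small loose red carton, 102 by 53 mm and 60 mm high, standing on the worktop just behind one end of the board (behind the first or the fourth pad), its long side roughly along the row; it shows which end is the carton's end. The point is at the centre of its underside.
- spice_jar: A loose upright round spice jar with a screw cap, 42 mm across and 108 mm high, standing just behind the other end of the board; not to be moved. The point is at the centre of its underside.

How it is judged:
By the outcome, as a careful person would: the job done as asked, in the order asked, and still so for the second after the job is handed in, with the robot touching nothing.
It also fails if it takes over 90 s, if anything falls off the work surface, if the arm or the gripper's body presses on something with over 40 N, if the wrist force passes 120 N, or if a joint passes its speed limit or range.

## Working session

There is one attempt and no reset: what is moved stays moved. The work goes in short steps, Python scripts to look and compute and a tool call to move; the robot and the scene stay as the last step left them, time stands still between calls to the robot, and variables do not carry over. Pictures are saved under pics/ and viewed, and the job is handed in when it is done.

Besides the shell and the picture viewer there is one more tool, called after "Call:" as name(argument=value, ...), one argument or row to a line, values as JSON. step_arm: Moves the arm, as the interface text tells. Its arguments: {"type":"object","properties":{"increments":{"type":"array"},"squeeze":{"type":"number"}},"required":["increments"]}

```bash
ls; mkdir -p pics
python3 - <<'E'
from station import bot
import cv2,pickle
o=bot.get_obs(); print(o)
for n in("scene","top"):
    p=bot.read_camera(n); cv2.imwrite(f"pics/{n}0.png",p["pixels"][:,:,::-1])
    print(n,{k:v for k,v in p.items() if k!="pixels"})
    for q in ["canister_a_center","pad1","tea_carton","spice_jar"]:
        print(q,[(r["point"],round(r["score"],2)) for r in bot.pinpoint(p,q)])
E
```

```text
pics
{'t': 0.0, 'q': array([ 1.16388822,  0.47780347,  0.02233472,  1.55644462, -0.01148975,
        1.10929718, -0.08312449]), 'joint_vel': array([ 1.31459742e-03,  8.41238188e-04,  1.10697690e-03,  3.85251474e-04,
        1.64067046e-03,  3.30178311e-04, -4.14265125e-05]), 'joint_torque': array([-7.92009837e-05, -5.96452832e+01,  1.60824817e+00, -2.81201470e+01,
        1.25735908e-02,  9.50448884e-03, -3.47862760e-05]), 'eef_pos': array([ 0.19852033, -0.64453131,  0.23032624]), 'tool_rot': array([-4.82801645e-04,  8.04483124e-01, -5.93974807e-01, -7.73986330e-04]), 'contact_force': array([-0.62613253, -0.78814843, -0.42122502]), 'torque': array([0.0057423 , 0.02574642, 0.02040768]), 'gripper_width': 1.0021392448602797}
scene {'vertical_fov': 46.31997399769514, 'cx': 256.97442196601696, 'cy': 193.70536983271475, 'camera_from_world': array([[-0.74144287, -0.67099975, -0.00466927,  0.45685099],
       [-0.3208602 ,  0.36063911, -0.87577861,  0.22995518],
       [ 0.58933115, -0.64784162, -0.48269041,  0.79303842],
       [ 0.        ,  0.        ,  0.        ,  1.        ]]), 'shot':
[... 151 characters left out ...]
carton [([254.1, 181.9], 0.77), ([194.1, 248.2], 0.67)]
spice_jar [([161.5, 225.8], 0.91), ([317.0, 207.5], 0.75)]
top {'vertical_fov': 43.972081750947694, 'cx': 251.32307014197184, 'cy': 198.2595866935632, 'camera_from_world': array([[ 0.14337959, -0.98965921,  0.00411675, -0.02970853],
       [-0.96695344, -0.1409737 , -0.21243226,  0.59107952],
       [ 0.2108159 ,  0.02647775, -0.97716712,  1.02359163],
       [ 0.        ,  0.        ,  0.        ,  1.        ]]), 'shot': 2}
canister_a_center [([218.5, 263.5], 0.66)]
pad1 [([176.9, 194.8], 0.93), ([219.5, 196.0], 0.89), ([261.8, 203.1], 0.71), ([307.2, 207.0], 0.65)]
tea_carton [([325.1, 160.1], 0.97)]
spice_jar [([189.9, 142.4], 0.68)]
```

View pics/scene0.png

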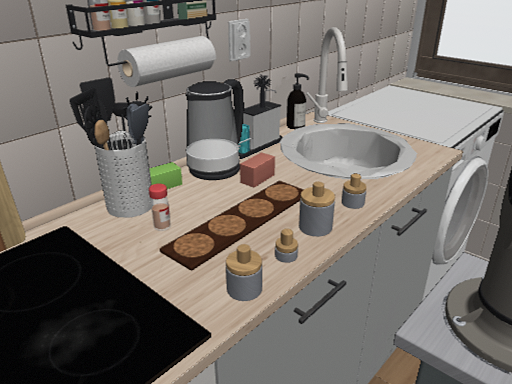

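View pics/top0.png

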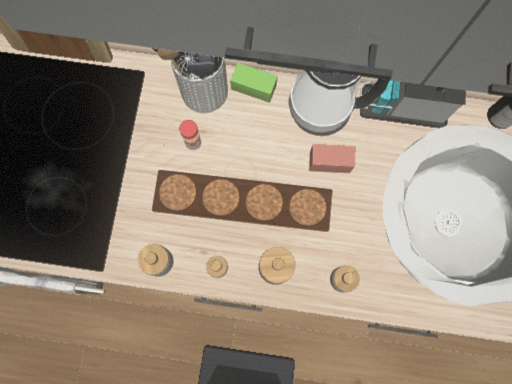

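```bash
cat > h.py <<'E'
import numpy as np,cv2
from scipy.optimize import least_squares
def K(p):
    f=p["pixels"].shape[0]/2/np.tan(np.radians(p["vertical_fov"]/2)); return f,p["cx"],p["cy"]
def proj(p,X):
    X=np.atleast_2d(X);T=p["camera_from_world"];c=X@T[:3,:3].T+T[:3,3];f,cx,cy=K(p)
    return np.c_[f*c[:,0]/c[:,2]+cx,f*c[:,1]/c[:,2]+cy]
def ray(p,uv):
    T=p["camera_from_world"];f,cx,cy=K(p);d=np.array([(uv[0]-cx)/f,(uv[1]-cy)/f,1])@T[:3,:3]
    return -T[:3,:3].T@T[:3,3],d
def onplane(p,uv,z):
    o,d=ray(p,uv);return o+d*(z-o[2])/d[2]
def tri(ps,uvs):
    A=np.zeros((3,3));b=np.zeros(3)
    for p,uv in zip(ps,uvs):
        o,d=ray(p,uv);d=d/np.linalg.norm(d);M=np.eye(3)-np.outer(d,d);A+=M;b+=M@o
    return np.linalg.solve(A,b)
th=np.linspace(0,2*np.pi,60,endpoint=False);C=np.c_[np.cos(th),np.sin(th)]
SZ=dict(a=(.025,.036),b=(.03,.054),c=(.035,.072),d=(.04,.09))
def sil(p,x,y,z,r,h):
    S=4;m=np.zeros((384*S,512*S),np.uint8)
    for r_,z0,z1 in((r,0,h),(.013,h,h+.028)):
        P=np.r_[np.c_[C*r_+[x,y],np.full(60,z+z0)],np.c_[C*r_+[x,y],np.full(60,z+z1)]]
        hu=cv2.convexHull((proj(p,P)*S+ (S-1)/2).astype(np.float32)).round().astype(np.int32)
        cv2.fillConvexPoly(m,hu,1)
    return m
def cen(m):
    v,u=np.nonzero(m);return np.array([u.mean(),v.mean()])
def E_sil(p,*a):
    return (cen(sil(p,*a))-1.5)/4, sil(p,*a).sum()/16
E
python3 - <<'E'
from station import bot
from h import *
import pickle
P=[bot.read_camera(n) for n in("scene","top")]
ms=[]
for p in P:
    l=[]
    for r in bot.cut_out(p,"canister_a_center"):
        l.append((r["pixels"],r["point"],r["score"])); print("can",p["shot"],np.round(r["point"]),round(r["score"],2),r["pixels"].sum(),cen(r["pixels"]).round(1))
    for r in bot.cut_out(p,"pad1"):
        print("pad",p["shot"],np.round(r["point"]),round(r["score"],2),r["pixels"].sum(),cen(r["pixels"]).round(1))
    for q in("tea_carton","spice_jar"):
        for r in bot.pinpoint(p,q): print(q,np.round(r["point"],1),round(r["score"],2),onplane(p,r["point"],0).round(3))
    for q in "abcd":
        print(q,[(np.round(r["point"],1),round(r["score"],2)) for r in bot.pinpoint(p,f"canister_{q}_center")])
pickle.dump(P,open("P0.pkl","wb"))
E
```

```text
can 3 [287. 248.] 0.8 632 [285.8 246.6]
can 3 [240. 273.] 0.22 1689 [243.  273.3]
pad 3 [259. 208.] 0.76 496 [254.9 207.5]
pad 3 [282. 192.] 0.74 456 [281.2 191.9]
pad 3 [193. 245.] 0.61 777 [193.  244.6]
pad 3 [226. 224.] 0.57 606 [226.  224.8]
tea_carton [257.4 180.5] 0.64 [ 0.713 -0.108  0.   ]
spice_jar [159.9 227.7] 0.72 [0.721 0.229 0.   ]
a []
b [(array([352.8, 190.6]), 0.97)]
c [(array([241.8, 269.1]), 0.79)]
d [(array([316.1, 202.3]), 0.93), (array([243.3, 269.9]), 0.49), (array([256.6, 178.7]), 0.37)]
can 4 [215. 266.] 0.58 366 [216.2 266.5]
pad 4 [309. 208.] 0.88 1060 [307.5 207.3]
pad 4 [263. 205.] 0.64 1071 [263.8 202.1]
pad 4 [178. 194.] 0.62 1010 [177.6 192.1]
pad 4 [222. 196.] 0.58 1035 [220.9 197.1]
tea_carton [326.1 160.5] 0.81 [ 0.724 -0.112  0.   ]
spice_jar [193.5 145.7] 0.8 [0.714 0.218 0.   ]
a [(array([216.1, 266.9]), 0.69)]
b [(array([347.2, 275.1]), 0.57), (array([272.7, 264. ]), 0.54)]
c [(array([155.7, 256.8]), 0.68)]
d [(array([277.6, 264.3]), 0.65)]
```

```bash
cat > m.py <<'E'
from station import bot
from h import *
import sys
def look():
    P=[bot.read_camera(n) for n in("scene","top")]
    M=[{},{}]
    for i,p in enumerate(P):
        for q in "abcd":
            for k in range(1):
                M[i][q]=bot.cut_out(p,f"canister_{q}_center")
    return P,M
E
python3 - <<'E'
from m import *
P,M=look()
pd=[[cen(r["pixels"]) for r in sorted(bot.cut_out(p,"pad1"),key=lambda r:s*r["point"][0])] for p,s in zip(P,(-1,-1))]
for a,b in zip(*pd):
    print("pad",tri(P,(a,b)).round(4),"top@.019",onplane(P[1],b,.019).round(4),"scene",onplane(P[0],a,.019).round(4))
for q in "abcd":
    r,h=SZ[q]; best=[]
    for i in(0,1):
        for c in M[i][q]: print(q,i,np.round(c["point"]),round(c["score"],2),c["pixels"].sum())
    if not(M[0][q] and M[1][q]): continue
    cs=[cen(M[i][q][0]["pixels"]) for i in(0,1)]
    x0=tri(P,cs); x0[2]=0
    f=lambda v:np.concatenate([E_sil(P[i],v[0],v[1],v[2],r,h)[0]-cs[i] for i in(0,1)])
    s=least_squares(f,x0,diff_step=None,x_scale=.01,method="trf",jac=lambda v:np.array([(f(v+e)-f(v-e))/.02 for e in np.eye(3)*.01]).T)
    print("FIT",q,s.x.round(4),"res",s.fun.round(2),[(round(E_sil(P[i],*s.x,r,h)[1]),M[i][q][0]["pixels"].sum()) for i in(0,1)])
# overlay
E
```

```text
pad [ 0.5988 -0.0772  0.0165] top@.019 [ 0.5968 -0.078   0.019 ] scene [ 0.5975 -0.0729  0.019 ]
pad [0.5955 0.0269 0.0156] top@.019 [0.5933 0.0258 0.019 ] scene [0.5934 0.0318 0.019 ]
pad [ 0.6319  0.161  -0.0498] top@.019 [0.5908 0.13   0.019 ] scene [0.5876 0.2388 0.019 ]
a 0 [286. 247.] 0.64 599
a 1 [217. 264.] 0.67 382
FIT a [ 0.4293  0.1136 -0.0021] res [ 0.62  0.09 -0.3  -0.62] [(672, np.int64(599)), (413, np.int64(382))]
b 0 [352. 194.] 0.78 655
c 0 [241. 273.] 0.83 1801
c 1 [155. 257.] 0.83 880
FIT c [ 0.4216  0.2522 -0.0008] res [ 0.68  0.13 -0.39 -0.72] [(1837, np.int64(1801)), (968, np.int64(880))]
d 0 [317. 211.] 0.8 1598
d 1 [275. 266.] 0.87 1093
d 1 [186. 136.] 0.48 459
d 1 [264. 206.] 0.4 1012
d 1 [219. 266.] 0.36 331
d 1 [307. 209.] 0.19 1029
FIT d [ 0.4476 -0.0203 -0.0011] res [ 0.83  0.09 -0.32 -0.73] [(1693, np.int64(1598)), (1148, np.int64(1093))]
```

Run:
```python
from m import *
P=[bot.read_camera(n) for n in("scene","top")]
for i,p in enumerate(P):
    for r in bot.cut_out(p,"pad1"): print("pad",i,round(r["score"],2),cen(r["pixels"]).round(1),onplane(p,cen(r["pixels"]),.019).round(4))
M=[bot.cut_out(p,"canister_b_center") for p in P]
for m in M: print([(np.round(c["point"]),round(c["score"],2),c["pixels"].sum()) for c in m])
if M[0] and M[1]:
    q="b";r,h=SZ[q]; cs=[cen(m[0]["pixels"]) for m in M]
    x0=tri(P,cs); x0[2]=0
    f=lambda v:np.concatenate([E_sil(P[i],v[0],v[1],v[2],r,h)[0]-cs[i] for i in(0,1)])
    s=least_squares(f,x0,x_scale=.01,jac=lambda v:np.array([(f(v+e)-f(v-e))/.02 for e in np.eye(3)*.01]).T)
    print("FIT",q,s.x.round(4),"res",s.fun.round(2),[(round(E_sil(P[i],*s.x,r,h)[1]),M[i][0]["pixels"].sum()) for i in(0,1)])
# overlay check
X=dict(a=[.4293,.1136],c=[.4216,.2522],d=[.4476,-.0203])
for i,p in enumerate(P):
    im=cv2.resize(p["pixels"][:,:,::-1],None,fx=4,fy=4,interpolation=cv2.INTER_CUBIC)
    for q,(x,y) in X.items():
        c,_=cv2.findContours(sil(p,x,y,0,*SZ[q]),0,1);cv2.drawContours(im,c,-1,(0,255,0),1)
    for pc in [(.5975,-.0775),(.5945,.0265),(.592,.130)]:
        cv2.polylines(im,[np.int32(proj(p,np.c_[C*.044+pc,np.full(60,.019)])*4+1.5)],True,(255,0,0),1)
    im=im[600:1250,620:1480] if i==0 else im[640:1200,560:1460]
    cv2.imwrite(f"pics/ov{i}.png",cv2.resize(im,None,fx=.88,fy=.88))
```

```text
pad 0 0.95 [226.2 224.9] [0.5904 0.135  0.019 ]
pad 0 0.67 [280.7 192. ] [ 0.5974 -0.0725  0.019 ]
pad 0 0.6 [255.  207.3] [0.5943 0.0311 0.019 ]
pad 0 0.56 [193.2 244.6] [0.5875 0.2382 0.019 ]
pad 1 0.95 [307.5 207. ] [ 0.5971 -0.0783  0.019 ]
pad 1 0.66 [220.5 197.2] [0.5909 0.1299 0.019 ]
pad 1 0.57 [177.2 192.1] [0.5882 0.234  0.019 ]
[(array([352., 192.]), 0.6, np.int64(665)), (array([195., 244.]), 0.28, np.int64(775))]
[(array([346., 280.]), 0.78, np.int64(627))]
FIT b [ 0.4428 -0.1796 -0.0012] res [ 0.64  0.05 -0.21 -0.52] [(726, np.int64(665)), (686, np.int64(627))]
```

View pics/ov0.png

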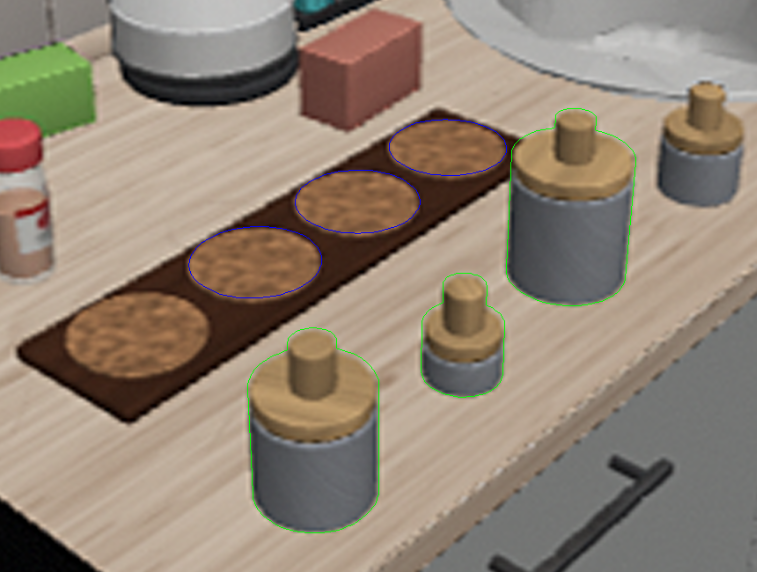

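View pics/ov1.png

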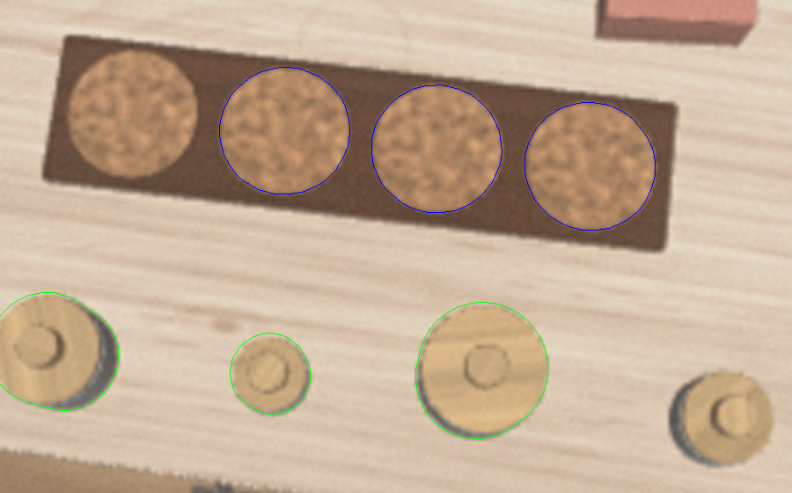

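```bash
cat > plan.py <<'E'
from station import bot
from h import *
from scipy.spatial.transform import Rotation as R
def pose():
    o=bot.get_obs();w,x,y,z=o["tool_rot"];return o["eef_pos"],R.from_quat([x,y,z,w]),o
def err(goal):
    p,r,o=pose();G=R.from_matrix(np.diag([1,-1,-1.]))
    return r.inv().apply(np.array(goal)-p)*100,(r.inv()*G).as_rotvec(degrees=True)
E
python3 - <<'E'
from plan import *
p,r,o=pose();n=18
a0=np.arctan2(p[1],p[0]);r0=np.hypot(*p[:2]);g=np.array([.4476,-.0203,.19]);a1=np.arctan2(g[1],g[0]);r1=np.hypot(*g[:2])
G=R.from_matrix(np.diag([1,-1,-1.]));dr=(r.inv()*G).as_rotvec();print(np.degrees(dr))
cp,cr=p.copy(),r
rows=[]
for k in range(1,n+1):
    s=k/n;rad=r0+(r1-r0)*min(1,s*1.3);a=a0+(a1-a0)*s
    t=np.array([rad*np.cos(a),rad*np.sin(a),p[2]+(g[2]-p[2])*s])
    d=cr.inv().apply(t-cp)*100;d=np.round(d,1);rv=np.round(np.degrees(dr)/n,1)
    rows.append([*map(float,d),*map(float,rv),0]);cp=cp+cr.apply(d/100);cr=cr*R.from_rotvec(np.radians(rv))
print(rows,cp)
E
```

```text
[ 1.77079054e-04 -4.74649549e-03 -7.28867392e+01]
[[-1.8, -4.5, 0.2, 0.0, -0.0, -4.0, 0], [-1.8, -4.4, 0.3, 0.0, -0.0, -4.0, 0], [-1.7, -4.2, 0.2, 0.0, -0.0, -4.0, 0], [-1.8, -4.2, 0.2, 0.0, -0.0, -4.0, 0], [-1.8, -4.0, 0.2, 0.0, -0.0, -4.0, 0], [-1.7, -4.0, 0.3, 0.0, -0.0, -4.0, 0], [-1.7, -3.8, 0.2, 0.0, -0.0, -4.0, 0], [-1.8, -3.7, 0.2, 0.0, -0.0, -4.0, 0], [-1.7, -3.6, 0.3, 0.0, -0.0, -4.0, 0], [-1.7, -3.6, 0.2, 0.0, -0.0, -4.0, 0], [-1.7, -3.3, 0.2, 0.0, -0.0, -4.0, 0], [-1.7, -3.3, 0.3, 0.0, -0.0, -4.0, 0], [-1.6, -3.2, 0.2, 0.0, -0.0, -4.0, 0], [-1.5, -3.1, 0.2, 0.0, -0.0, -4.0, 0], [0.0, -3.0, 0.2, 0.0, -0.0, -4.0, 0], [-0.0, -3.1, 0.3, 0.0, -0.0, -4.0, 0], [-0.0, -3.1, 0.2, 0.0, -0.0, -4.0, 0], [-0.1, -3.0, 0.2, 0.0, -0.0, -4.0, 0]] [ 0.44722976 -0.02033312  0.190318  ]
```

Call:
step_arm(
  increments=[
    [-1.8, -4.5, 0.2, 0, 0, -4, 0],
    [-1.8, -4.4, 0.3, 0, 0, -4, 0],
    [-1.7, -4.2, 0.2, 0, 0, -4, 0],
    [-1.8, -4.2, 0.2, 0, 0, -4, 0],
    [-1.8, -4.0, 0.2, 0, 0, -4, 0],
    [-1.7, -4.0, 0.3, 0, 0, -4, 0],
    [-1.7, -3.8, 0.2, 0, 0, -4, 0],
    [-1.8, -3.7, 0.2, 0, 0, -4, 0],
    [-1.7, -3.6, 0.3, 0, 0, -4, 0],
    [-1.7, -3.6, 0.2, 0, 0, -4, 0],
    [-1.7, -3.3, 0.2, 0, 0, -4, 0],
    [-1.7, -3.3, 0.3, 0, 0, -4, 0],
    [-1.6, -3.2, 0.2, 0, 0, -4, 0],
    [-1.5, -3.1, 0.2, 0, 0, -4, 0],
    [0, -3, 0.2, 0, 0, -4, 0],
    [0, -3.1, 0.3, 0, 0, -4, 0],
    [0, -3.1, 0.2, 0, 0, -4, 0],
    [-0.1, -3, 0.2, 0, 0, -4, 0],
    [0, 0, 0, 0, 0, -0.9, 0],
    [0, 0, 0, 0, 0, 0, 0],
  ],
  squeeze=60,
)

```text
t: 4.3
eef_pos: [0.4472, -0.0201, 0.1904]
tool_rot: [0.0, 1.0, 0.001, 0.0]
contact_force: [-0.2, -1.2, -0.7]
gripper_width: 1.003
```

Run:
```python
from plan import *
print(pose()[2]); print(err([.4476,-.0203,.093]))
for n in("scene","top"):
    cv2.imwrite(f"pics/{n}1.png",bot.read_camera(n)["pixels"][:,:,::-1])
```

```text
{'t': 4.3, 'q': array([ 0.40410568,  0.19590733, -0.55140726,  2.08967736,  0.13212089,
        0.88863945, -0.22079604]), 'joint_vel': array([ 0.02168572, -0.0009041 ,  0.03086285,  0.00212943,  0.00095268,
        0.00141495, -0.0156065 ]), 'joint_torque': array([ -1.21851817, -34.6642971 ,  -3.35661605, -24.29405272,
        -0.10245677,  -0.0491419 ,   0.13179992]), 'eef_pos': array([ 0.44722009, -0.02008208,  0.19040945]), 'tool_rot': array([1.31161268e-04, 9.99999706e-01, 7.52401738e-04, 7.18228937e-05]), 'contact_force': array([-0.23377969, -1.23332244, -0.71584668]), 'torque': array([-0.00738373,  0.07727339, -0.00495718]), 'gripper_width': 1.0031897487242099}
(array([0.03656054, 0.01929305, 9.74095581]), array([ 0.01502998, -0.0082303 ,  0.0862189 ]))
```

View pics/scene1.png

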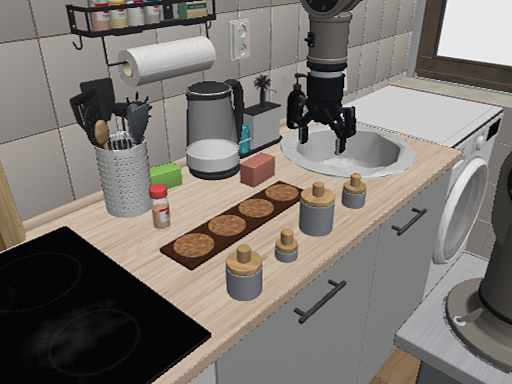

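View pics/top1.png

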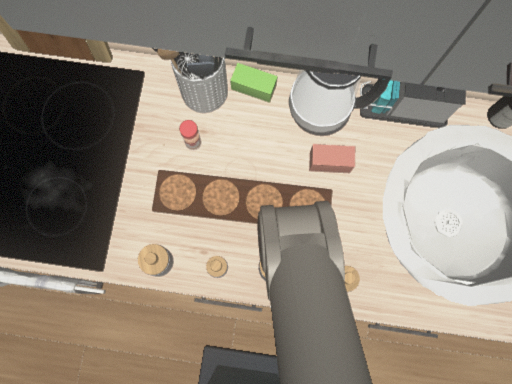

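Run:
```python
from plan import *
for n in("scene","top"):
    p=bot.read_camera(n)
    print(proj(p,[[.4472,-.0201,.1904],[.4472,-.0201,.118],[.49,-.0201,.203],[.4045,-.0201,.203]]).round(1))
    if n=="scene": cv2.imwrite("pics/z1.png",cv2.resize(p["pixels"][90:220,250:400,::-1],None,fx=5,fy=4.5,interpolation=2))
```

```text
[[320.3 153.5]
 [318.2 183. ]
 [304.7 143.1]
 [337.3 153.5]]
[[279.5 260.1]
 [277.3 263. ]
 [282.7 237.7]
 [276.9 281.7]]
```

View pics/z1.png

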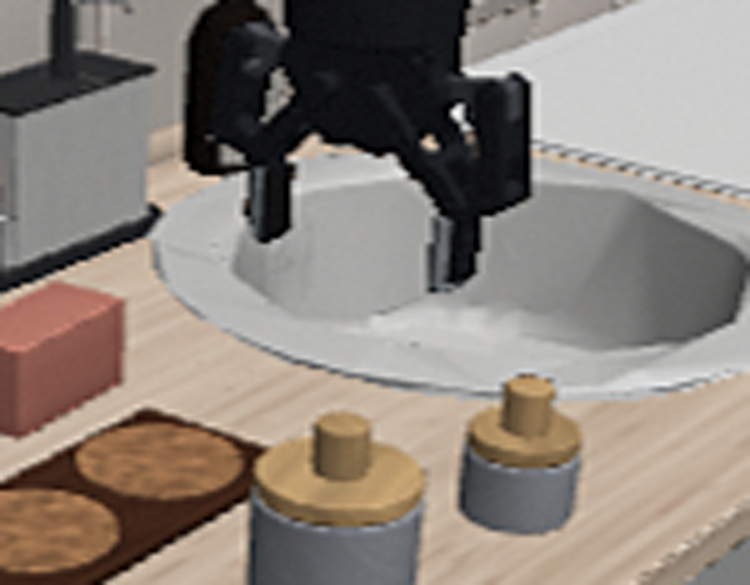

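Call:
step_arm(
  increments=[
    [0, 0, 3, 0, 0, 0.1, 0.3],
    [0, 0, 3, 0, 0, 0, 0.3],
    [0, 0, 2, 0, 0, 0, 0.3],
    [0, 0, 1.2, 0, 0, 0, 0.3],
    [0, 0, 0.5, 0, 0, 0, 0.3],
    [0, 0, 0, 0, 0, 0, 0.5],
    [0, 0, 0, 0, 0, 0, 1],
    [0, 0, 0, 0, 0, 0, 1],
    [0, 0, 0, 0, 0, 0, 1],
    [0, 0, 0, 0, 0, 0, 1],
    [0, 0, 0, 0, 0, 0, 1],
    [0, 0, 0, 0, 0, 0, 1],
    [0, 0, 0, 0, 0, 0, 1],
  ],
  squeeze=60,
)

```text
t: 5.8
eef_pos: [0.4476, -0.0203, 0.0943]
tool_rot: [0.0, 1.0, -0.001, 0.001]
contact_force: [-2.5, 0.7, 7.1]
gripper_width: 0.282
```

Call:
step_arm(
  increments=[
    [0, 0, -0.5, 0, 0, 0, 1],
    [0, 0, -1, 0, 0, 0, 1],
    [0, 0, -1.5, 0, 0, 0, 1],
    [0, 0, -1.5, 0, 0, 0, 1],
    [0, 0, -1, 0, 0, 0, 1],
    [0, 0, -0.5, 0, 0, 0, 1],
    [0, 0, 0, 0, 0, 0, 1],
    [0, 0, 0, 0, 0, 0, 1],
  ],
)

```text
t: 6.6
eef_pos: [0.4469, -0.0204, 0.153]
tool_rot: [0.0, 1.0, -0.001, -0.0]
contact_force: [0.3, 0.5, -2.5]
gripper_width: 0.282
```

```bash
cat > snap.py <<'E'
import sys
from plan import *
def snap(tag,g=None):
    p,r,o=pose();print(p.round(4),o["contact_force"].round(1),o["torque"].round(2),round(o["gripper_width"],3),"t",o["t"])
    if g is not None: e=err(g);print("shift",e[0].round(2),"turn",e[1].round(2))
    P=bot.read_camera("scene"),bot.read_camera("top")
    im=np.hstack([P[0]["pixels"][130:300,150:380],P[1]["pixels"][130:300,130:360]])[:,:,::-1]
    im=np.vstack([cv2.resize(im[:,:230],None,fx=3.4,fy=3.4,interpolation=2)]) if tag[0]=="s" else cv2.resize(im,None,fx=1.7,fy=1.7,interpolation=2)
    cv2.imwrite(f"pics/{tag}.png",im)
    return P
E
python3 -c "
from snap import *
snap('s2',[.5972,-.0767,.15])"
```

```text
[ 0.4469 -0.0204  0.153 ] [ 0.3  0.5 -2.5] [ 0.05  0.05 -0.02] 0.282 t 6.6
shift [15.04  5.61  0.29] turn [ 0.01  0.03 -0.08]
```

View pics/s2.png

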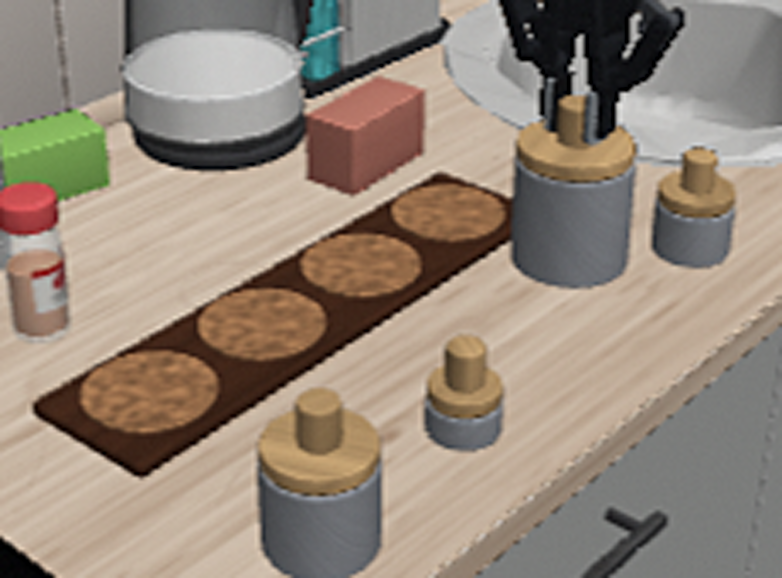

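Call:
step_arm(
  increments=[
    [0.5, 0.2, 0, 0, 0, 0, 1],
    [1.5, 0.5, 0, 0, 0, 0, 1],
    [2, 0.8, 0, 0, 0, 0, 1],
    [2.5, 0.9, 0, 0, 0, 0, 1],
    [2.5, 0.9, 0, 0, 0, 0, 1],
    [2.5, 0.9, 0, 0, 0, 0, 1],
    [2, 0.8, 0, 0, 0, 0, 1],
    [1, 0.4, 0, 0, 0, 0, 1],
    [0.5, 0.2, 0, 0, 0, 0, 1],
    [0, 0, 0.7, 0, 0, 0, 1],
    [0, 0, 1.2, 0, 0, 0, 1],
    [0, 0, 1, 0, 0, 0, 1],
    [0, 0, 0.5, 0, 0, 0, 1],
    [0, 0, 0.2, 0, 0, 0, 1],
    [0, 0, 0, 0, 0, 0, 1],
    [0, 0, 0, 0, 0, 0, 1],
  ],
)

```text
t: 8.3
eef_pos: [0.5973, -0.0765, 0.1176]
tool_rot: [0.0, 1.0, -0.001, 0.0]
contact_force: [-0.4, 0.0, -1.8]
gripper_width: 0.28
```

```bash
python3 -c "
from snap import *
snap('s3',[.5972,-.0767,.1133])"
```

```text
[ 0.5973 -0.0765  0.1176] [-0.4  0.  -1.8] [0.03 0.02 0.04] 0.28 t 8.3
shift [-0.01  0.02  0.43] turn [ 0.   -0.03 -0.08]
```

View pics/s3.png

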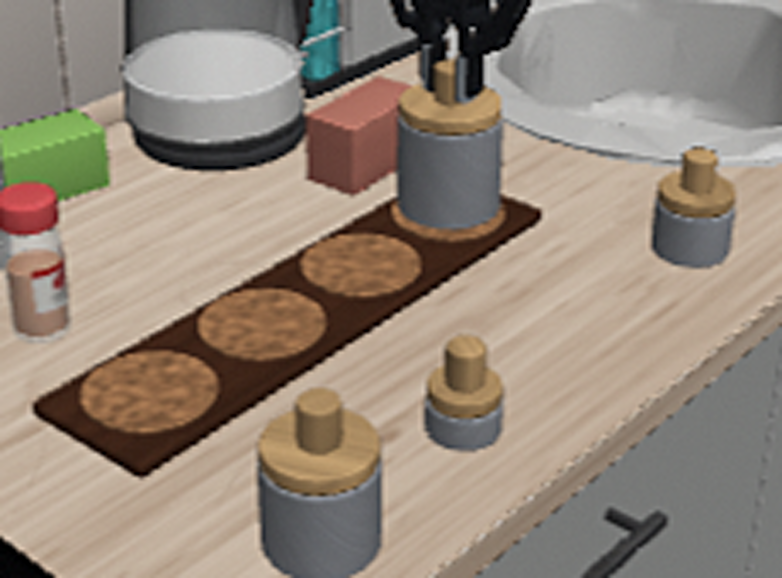

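Call:
step_arm(
  increments=[
    [0, 0, 0.2, 0, 0, 0, 1],
    [0, 0, 0.1, 0, 0, 0, 1],
    [0, 0, 0.1, 0, 0, 0, 1],
    [0, 0, 0, 0, 0, 0, 1],
    [0, 0, 0, 0, 0, 0, 1],
  ],
)

```text
t: 8.9
eef_pos: [0.5971, -0.0765, 0.1135]
tool_rot: [0.0, 1.0, -0.001, 0.0]
contact_force: [-0.6, 0.2, 0.3]
gripper_width: 0.277
```

Call:
step_arm(
  increments=[
    [0, 0, 0, 0, 0, 0, 0.6],
    [0, 0, 0, 0, 0, 0, 0.4],
    [0, 0, 0, 0, 0, 0, 0.4],
    [0, 0, 0, 0, 0, 0, 0.4],
    [0, 0, -1, 0, 0, 0, 0.4],
    [0, 0, -2, 0, 0, 0, 0.4],
    [0, 0, -3, 0, 0, 0, 0.4],
    [0, 0, -2, 0, 0, 0, 0.4],
    [0, 0, 0, 0, 0, 0, 0.4],
  ],
)

```text
t: 9.8
eef_pos: [0.5993, -0.0763, 0.1974]
tool_rot: [0.0, 1.0, -0.001, 0.003]
contact_force: [0.1, 0.5, -0.5]
gripper_width: 0.6
```

```bash
python3 -c "
from snap import *
snap('s4',[.4216,.2522,.19])"
```

```text
[ 0.5993 -0.0763  0.1974] [ 0.1  0.5 -0.5] [ 0.03 -0.06  0.01] 0.6 t 9.8
shift [-17.83 -32.83   0.61] turn [ 0.03 -0.37 -0.08]
```

View pics/s4.png

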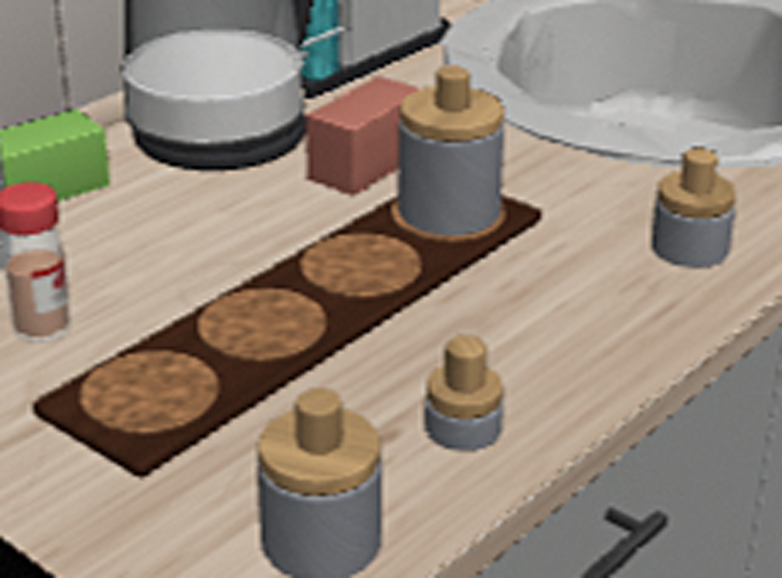

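Call:
step_arm(
  increments=[
    [-0.9, -1.8, 0, 0, 0, 0, 0.4],
    [-1.9, -3.5, 0, 0, 0, 0, 0.4],
    [-2.2, -4, 0, 0, 0, 0, 0.4],
    [-2.2, -4, 0, 0, 0, 0, 0.4],
    [-2.2, -4, 0, 0, 0, 0, 0.4],
    [-2.2, -4, 0, 0, 0, 0, 0.4],
    [-2.2, -4, 0, 0, 0, 0, 0.4],
    [-1.9, -3.5, 0, 0, 0, 0, 0.4],
    [-1.2, -2.5, 0, 0, 0, 0, 0.4],
    [-0.8, -1.5, 0, 0, 0, 0, 0.4],
    [0, 0, 0, 0, 0, 0, 0.4],
    [0, 0, 0, 0, 0, 0, 0.4],
  ],
)

```text
t: 11.1
eef_pos: [0.4197, 0.2514, 0.1926]
tool_rot: [0.001, 1.0, -0.0, -0.001]
contact_force: [-0.4, -0.9, 0.5]
gripper_width: 0.601
```

Run:
```python
from snap import *
P=snap('t5',[.4216,.2522,.0755])
for q,z in(("d",.019),("c",0)):
    r,h=SZ[q]; cs=[]
    for p in P:
        m=bot.cut_out(p,f"canister_{q}_center"); print([(np.round(c["point"]),round(c["score"],2),c["pixels"].sum()) for c in m[:3]])
        cs.append(cen(m[0]["pixels"]) if m else None)
    for i in(0,1):
        if cs[i] is None: continue
        f=lambda v:E_sil(P[i],v[0],v[1],z,r,h)[0]-cs[i]
        s=least_squares(f,onplane(P[i],cs[i],z+h/2)[:2],jac=lambda v:np.array([(f(v+e)-f(v-e))/.02 for e in np.eye(2)*.01]).T)
        print(q,i,s.x.round(4),round(E_sil(P[i],*s.x,z,r,h)[1]))
```

```text
[0.4197 0.2514 0.1926] [-0.4 -0.9  0.5] [-0.02 -0.05 -0.01] 0.601 t 11.1
shift [ 0.21 -0.09 11.71] turn [ 0.06  0.07 -0.01]
[(array([283., 178.]), 0.6, np.int64(995))]
[(array([310., 204.]), 0.91, np.int64(1193))]
d 0 [ 0.5868 -0.0732] 1389
d 1 [ 0.5951 -0.0779] 1296
[(array([243., 274.]), 0.98, np.int64(1787))]
[(array([162., 259.]), 0.74, np.int64(606))]
c 0 [0.4221 0.2534] 1846
c 1 [0.4256 0.2418] 963
```

View pics/t5.png

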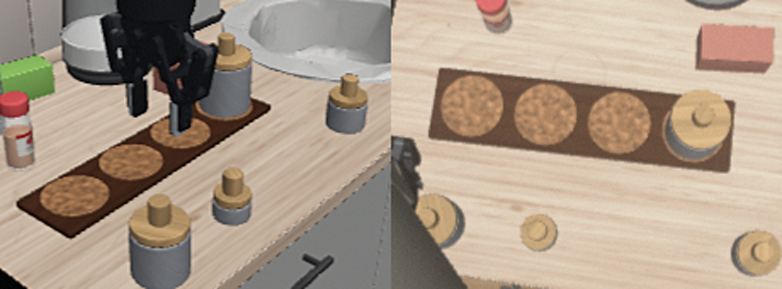

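Call:
step_arm(
  increments=[
    [0.2, -0.1, 3, 0, 0, 0, 0.4],
    [0, 0, 3, 0, 0, 0, 0.4],
    [0, 0, 2.5, 0, 0, 0, 0.4],
    [0, 0, 1.8, 0, 0, 0, 0.4],
    [0, 0, 1, 0, 0, 0, 0.4],
    [0, 0, 0.4, 0, 0, 0, 0.4],
    [0, 0, 0, 0, 0, 0, 0.5],
    [0, 0, 0, 0, 0, 0, 1],
    [0, 0, 0, 0, 0, 0, 1],
    [0, 0, 0, 0, 0, 0, 1],
    [0, 0, 0, 0, 0, 0, 1],
    [0, 0, 0, 0, 0, 0, 1],
    [0, 0, 0, 0, 0, 0, 1],
  ],
)

```text
t: 12.7
eef_pos: [0.4229, 0.2532, 0.0771]
tool_rot: [-0.0, 1.0, -0.001, 0.001]
contact_force: [-1.6, -1.1, 6.5]
gripper_width: 0.277
```

Call:
step_arm(
  increments=[
    [0, 0, -0.5, 0, 0, 0, 1],
    [0, 0, -1.5, 0, 0, 0, 1],
    [0, 0, -2, 0, 0, 0, 1],
    [0, 0, -2, 0, 0, 0, 1],
    [0.5, 0.6, -1.5, 0, 0, 0, 1],
    [1.6, 2, -0.5, 0, 0, 0, 1],
    [2, 2.7, 0, 0, 0, 0, 1],
    [2.2, 3, 0, 0, 0, 0, 1],
    [2.2, 3, 0, 0, 0, 0, 1],
    [2.2, 3, 0, 0, 0, 0, 1],
    [2.2, 3, 0, 0, 0, 0, 1],
    [1.8, 2.2, 0, 0, 0, 0, 1],
    [1.3, 1.7, 0, 0, 0, 0, 1],
    [0.8, 1, 0, 0, 0, 0, 1],
    [0.3, 0.4, 0, 0, 0, 0, 1],
    [0, 0, 0, 0, 0, 0, 1],
    [0, 0, 0, 0, 0, 0, 1],
  ],
)

```text
t: 14.4
eef_pos: [0.5925, 0.0279, 0.1564]
tool_rot: [-0.0, 1.0, 0.0, -0.0]
contact_force: [0.5, 0.3, -3.1]
gripper_width: 0.281
```

```bash
python3 -c "
from snap import *
snap('t6',[.5940,.0274,.0961])"
```

```text
[0.5925 0.0279 0.1564] [ 0.5  0.3 -3.1] [ 0.02 -0.01 -0.02] 0.281 t 14.4
shift [0.15 0.06 6.03] turn [-0.04  0.03  0.02]
```

View pics/t6.png

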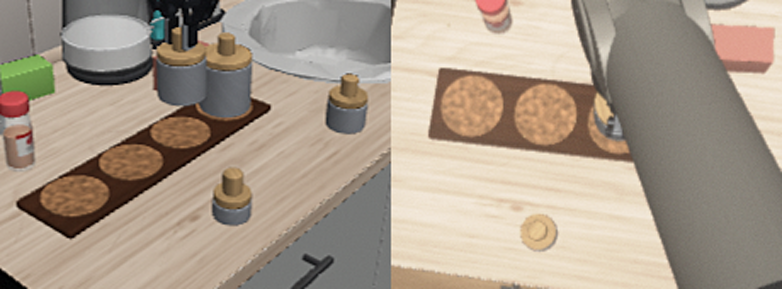

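Call:
step_arm(
  increments=[
    [0.1, 0.1, 1, 0, 0, 0, 1],
    [0, 0, 1.5, 0, 0, 0, 1],
    [0, 0, 1.5, 0, 0, 0, 1],
    [0, 0, 1, 0, 0, 0, 1],
    [0, 0, 0.5, 0, 0, 0, 1],
    [0, 0, 0.2, 0, 0, 0, 1],
    [0, 0, 0.1, 0, 0, 0, 1],
    [0, 0, 0, 0, 0, 0, 1],
    [0, 0, 0, 0, 0, 0, 1],
  ],
)

```text
t: 15.4
eef_pos: [0.5946, 0.0256, 0.0988]
tool_rot: [-0.0, 1.0, -0.001, 0.001]
contact_force: [-0.3, -0.2, -2.8]
gripper_width: 0.283
```

Call:
step_arm(
  increments=[
    [0, -0.2, 0, 0, 0, 0, 1],
    [0, 0, 0.1, 0, 0, 0, 1],
    [0, 0, 0.1, 0, 0, 0, 1],
    [0, 0, 0.1, 0, 0, 0, 1],
    [0, 0, 0, 0, 0, 0, 1],
    [0, 0, 0, 0, 0, 0, 1],
  ],
)

```text
t: 16.0
eef_pos: [0.5944, 0.0277, 0.0963]
tool_rot: [0.0, 1.0, -0.001, 0.0]
contact_force: [-2.4, 0.9, 6.0]
gripper_width: 0.283
```

Call:
step_arm(
  increments=[
    [0, 0, 0, 0, 0, 0, 0.6],
    [0, 0, 0, 0, 0, 0, 0.4],
    [0, 0, 0, 0, 0, 0, 0.4],
    [0, 0, 0, 0, 0, 0, 0.4],
    [0, 0, -1, 0, 0, 0, 0.4],
    [0, 0, -2, 0, 0, 0, 0.4],
    [0, 0, -2.5, 0, 0, 0, 0.4],
    [-0.5, -0.2, -1.5, 0, 0, 0, 0.4],
    [-2, -1, 0, 0, 0, 0, 0.4],
    [-3, -1.6, 0, 0, 0, 0, 0.4],
    [-3.5, -1.9, 0, 0, 0, 0, 0.4],
    [-3, -1.6, 0, 0, 0, 0, 0.4],
    [-2.5, -1.3, 0, 0, 0, 0, 0.4],
    [-1.5, -0.7, 0, 0, 0, 0, 0.4],
    [-0.5, -0.3, 0, 0, 0, 0, 0.4],
    [0, 0, 0, 0, 0, 0, 0.4],
    [0, 0, 0, 0, 0, 0, 0.4],
    [0, 0, 0, 0, 0, 0, 0.4],
  ],
)

```text
t: 17.8
eef_pos: [0.4305, 0.1132, 0.1653]
tool_rot: [-0.0, 1.0, -0.001, 0.0]
contact_force: [0.1, -0.1, 0.3]
gripper_width: 0.601
```

```bash
python3 -c "
from snap import *
snap('t7',[.4293,.1136,.0395])"
```

```text
[0.4305 0.1132 0.1653] [ 0.1 -0.1  0.3] [0.04 0.03 0.05] 0.601 t 17.8
shift [-0.12 -0.03 12.58] turn [-0.02 -0.02 -0.17]
```

View pics/t7.png

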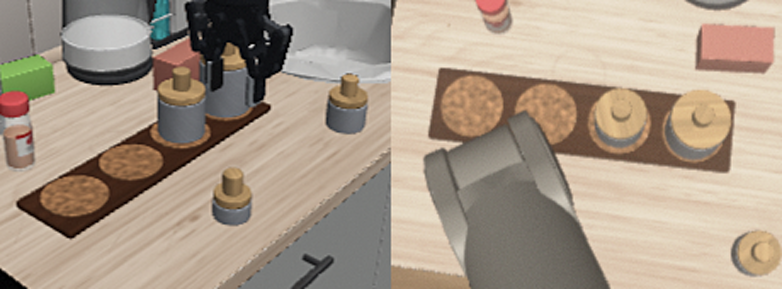

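Call:
step_arm(
  increments=[
    [-0.1, 0, 3, 0, 0, 0, 0.4],
    [0, 0, 3, 0, 0, 0, 0.4],
    [0, 0, 3, 0, 0, 0, 0.4],
    [0, 0, 2, 0, 0, 0, 0.4],
    [0, 0, 1.1, 0, 0, 0, 0.4],
    [0, 0, 0.4, 0, 0, 0, 0.4],
    [0, 0, 0, 0, 0, 0, 0.5],
    [0, 0, 0, 0, 0, 0, 1],
    [0, 0, 0, 0, 0, 0, 1],
    [0, 0, 0, 0, 0, 0, 1],
    [0, 0, 0, 0, 0, 0, 1],
    [0, 0, 0, 0, 0, 0, 1],
    [0, 0, 0, 0, 0, 0, 1],
  ],
)

```text
t: 19.2
eef_pos: [0.4291, 0.114, 0.0412]
tool_rot: [-0.0, 1.0, -0.001, 0.001]
contact_force: [-1.3, -0.5, 7.2]
gripper_width: 0.282
```

Call:
step_arm(
  increments=[
    [0, 0, -0.5, 0, 0, 0, 1],
    [0, 0, -1.5, 0, 0, 0, 1],
    [0, 0, -2, 0, 0, 0, 1],
    [0, 0, -2, 0, 0, 0, 1],
    [0.5, -0.4, -1.5, 0, 0, 0, 1],
    [1.6, -1.2, -0.5, 0, 0, 0, 1],
    [2.4, -1.8, 0, 0, 0, 0, 1],
    [2.6, -2, 0, 0, 0, 0, 1],
    [2.6, -2, 0, 0, 0, 0, 1],
    [2.4, -1.8, 0, 0, 0, 0, 1],
    [2, -1.5, 0, 0, 0, 0, 1],
    [1.2, -1, 0, 0, 0, 0, 1],
    [0.6, -0.4, 0, 0, 0, 0, 1],
    [0, 0, 0, 0, 0, 0, 1],
    [0, 0, 0, 0, 0, 0, 1],
    [0, 0, 0, 0, 0, 0, 1],
  ],
)

```text
t: 20.8
eef_pos: [0.5868, 0.2335, 0.1203]
tool_rot: [0.0, 1.0, -0.001, -0.0]
contact_force: [-0.0, -0.4, -1.9]
gripper_width: 0.281
```

```bash
python3 -c "
from snap import *
snap('t8',[.5878,.2355,.0602])"
```

```text
[0.5868 0.2335 0.1203] [-0.  -0.4 -1.9] [ 0.06  0.01 -0.02] 0.281 t 20.8
shift [ 0.1  -0.2   6.01] turn [ 0.06  0.04 -0.1 ]
```

View pics/t8.png

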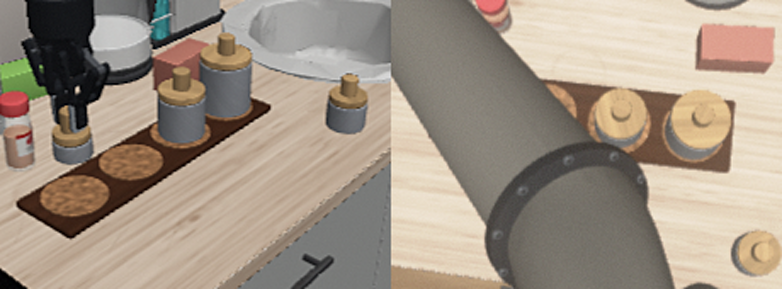

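Call:
step_arm(
  increments=[
    [0, 0, 1, 0, 0, 0, 1],
    [0, 0, 1.5, 0, 0, 0, 1],
    [0, 0, 1.5, 0, 0, 0, 1],
    [0, 0, 1, 0, 0, 0, 1],
    [0, 0, 0.5, 0, 0, 0, 1],
    [0, 0, 0.2, 0, 0, 0, 1],
    [0, 0, 0, 0, 0, 0, 1],
    [0, 0, 0, 0, 0, 0, 1],
  ],
)

```text
t: 21.7
eef_pos: [0.5879, 0.2348, 0.0638]
tool_rot: [-0.0, 1.0, -0.001, 0.0]
contact_force: [0.2, 0.7, -1.4]
gripper_width: 0.277
```

Call:
step_arm(
  increments=[
    [0, -0.1, 0.1, 0, 0, 0, 1],
    [0, 0, 0.1, 0, 0, 0, 1],
    [0, 0, 0.1, 0, 0, 0, 1],
    [0, 0, 0, 0, 0, 0, 1],
    [0, 0, 0.1, 0, 0, 0, 1],
    [0, 0, 0, 0, 0, 0, 1],
  ],
)

```text
t: 22.3
eef_pos: [0.5877, 0.2358, 0.0604]
tool_rot: [0.0, 1.0, -0.001, 0.0]
contact_force: [-3.2, -2.3, 7.0]
gripper_width: 0.278
```

Call:
step_arm(
  increments=[
    [0, 0, 0, 0, 0, 0, 0.6],
    [0, 0, 0, 0, 0, 0, 0.4],
    [0, 0, 0, 0, 0, 0, 0.4],
    [0, 0, 0, 0, 0, 0, 0.4],
    [0, 0, -1, 0, 0, 0, 0.4],
    [0, 0, -2.5, 0, 0, 0, 0.4],
    [0, 0, -3.5, 0, 0, 0, 0.4],
    [-0.5, 0.5, -3, 0, 0, 0, 0.4],
    [-2, 2, -2, 0, 0, 0, 0.4],
    [-3, 3, 0, 0, 0, 0, 0.4],
    [-3, 4, 0, 0, 0, 0, 0.4],
    [-3, 4, 0, 0, 0, 0, 0.4],
    [-2, 4, 0, 0, 0, 0, 0.4],
    [-1, 4, 0, 0, 0, 0, 0.4],
    [0, 4, 0, 0, 0, 0, 0.4],
    [0, 4, 0, 0, 0, 0, 0.4],
    [0, 4, 0, 0, 0, 0, 0.4],
    [0, 4, 0, 0, 0, 0, 0.4],
    [0, 2.5, 0, 0, 0, 0, 0.4],
    [0, 1.5, 0, 0, 0, 0, 0.4],
  ],
)

```text
t: 24.3
eef_pos: [0.4418, -0.1819, 0.18]
tool_rot: [0.0, 1.0, -0.002, 0.0]
contact_force: [0.6, 1.1, -0.2]
gripper_width: 0.594
```

Call:
step_arm(
  increments=[
    [0, 0, 0, 0, 0, 0, 0.4],
    [0, 0, 0, 0, 0, 0, 0.4],
    [0, 0, 0, 0, 0, 0, 0.4],
  ],
)

```text
t: 24.6
eef_pos: [0.4422, -0.1779, 0.1796]
tool_rot: [-0.0, 1.0, 0.0, 0.0]
contact_force: [0.5, 0.4, -0.6]
gripper_width: 0.597
```

```bash
python3 -c "
from snap import *
snap('t9',[.4428,-.1796,.0575])"
```

```text
[ 0.4422 -0.1779  0.1796] [ 0.5  0.4 -0.6] [-0.01  0.01  0.02] 0.597 t 24.6
shift [ 0.05  0.17 12.21] turn [-0.01 -0.02  0.03]
```

View pics/t9.png

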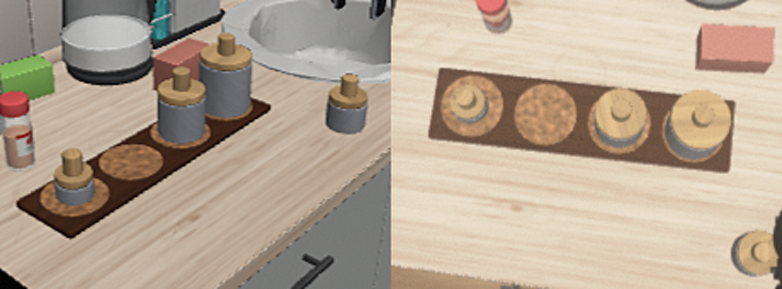

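Call:
step_arm(
  increments=[
    [0, 0.1, 3, 0, 0, 0, 0.4],
    [0, 0, 3, 0, 0, 0, 0.4],
    [0, 0, 3, 0, 0, 0, 0.4],
    [0, 0, 1.8, 0, 0, 0, 0.4],
    [0, 0, 1, 0, 0, 0, 0.4],
    [0, 0, 0.4, 0, 0, 0, 0.4],
    [0, 0, 0, 0, 0, 0, 0.5],
    [0, 0, 0, 0, 0, 0, 1],
    [0, 0, 0, 0, 0, 0, 1],
    [0, 0, 0, 0, 0, 0, 1],
    [0, 0, 0, 0, 0, 0, 1],
    [0, 0, 0, 0, 0, 0, 1],
    [0, 0, 0, 0, 0, 0, 1],
  ],
)

```text
t: 26.0
eef_pos: [0.4426, -0.1805, 0.0583]
tool_rot: [0.0, 1.0, -0.001, 0.001]
contact_force: [-1.7, 0.7, 7.1]
gripper_width: 0.285
```

Call:
step_arm(
  increments=[
    [0, 0, -0.5, 0, 0, 0, 1],
    [0, 0, -1.5, 0, 0, 0, 1],
    [0, 0, -2, 0, 0, 0, 1],
    [0, -0.5, -2, 0, 0, 0, 1],
    [0, -1.5, -1.5, 0, 0, 0, 1],
    [0, -2.5, -0.5, 0, 0, 0, 1],
    [0, -3.3, 0, 0, 0, 0, 1],
    [0, -3.5, 0, 0, 0, 0, 1],
    [0, -3.5, 0, 0, 0, 0, 1],
    [0, -3.5, 0, 0, 0, 0, 1],
    [0, -3.5, 0, 0, 0, 0, 1],
    [0.5, -3.5, 0, 0, 0, 0, 1],
    [1.6, -2.8, 0, 0, 0, 0, 1],
    [2.6, -1.6, 0, 0, 0, 0, 1],
    [3, -0.9, 0, 0, 0, 0, 1],
    [3, -0.5, 0, 0, 0, 0, 1],
    [2.2, 0, 0, 0, 0, 0, 1],
    [1.3, 0, 0, 0, 0, 0, 1],
    [0.6, 0, 0, 0, 0, 0, 1],
    [0, 0, 0, 0, 0, 0, 1],
  ],
)

```text
t: 28.0
eef_pos: [0.5906, 0.1303, 0.1372]
tool_rot: [-0.0, 1.0, -0.001, -0.0]
contact_force: [-0.0, -0.0, -1.6]
gripper_width: 0.277
```

Call:
step_arm(
  increments=[
    [0, 0, 0, 0, 0, 0, 1],
    [0, 0, 0, 0, 0, 0, 1],
    [0, 0, 0, 0, 0, 0, 1],
  ],
)

```text
t: 28.3
eef_pos: [0.5898, 0.1305, 0.1375]
tool_rot: [0.0, 1.0, -0.001, -0.0]
contact_force: [-0.6, -0.1, -1.6]
gripper_width: 0.28
```

```bash
python3 -c "
from snap import *
snap('t10',[.5909,.1307,.0773])"
```

```text
[0.5898 0.1305 0.1375] [-0.6 -0.1 -1.6] [0.03 0.05 0.01] 0.28 t 28.3
shift [ 0.11 -0.02  6.02] turn [ 0.02  0.01 -0.06]
```

View pics/t10.png

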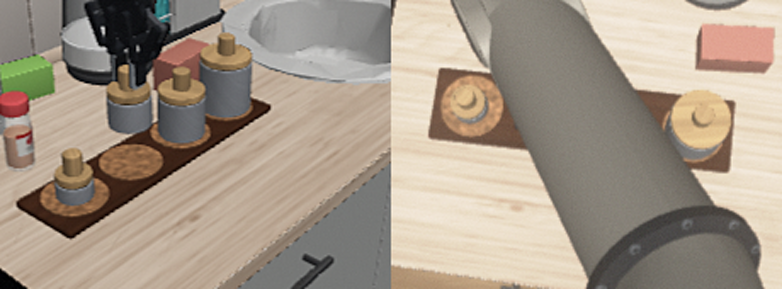

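Call:
step_arm(
  increments=[
    [0.1, 0, 1, 0, 0, 0, 1],
    [0, 0, 1.5, 0, 0, 0, 1],
    [0, 0, 1.5, 0, 0, 0, 1],
    [0, 0, 1, 0, 0, 0, 1],
    [0, 0, 0.5, 0, 0, 0, 1],
    [0, 0, 0.2, 0, 0, 0, 1],
    [0, 0, 0, 0, 0, 0, 1],
    [0, 0, 0, 0, 0, 0, 1],
  ],
)

```text
t: 29.2
eef_pos: [0.5918, 0.1307, 0.0808]
tool_rot: [-0.0, 1.0, -0.001, 0.0]
contact_force: [-1.4, -0.4, -1.8]
gripper_width: 0.28
```

Call:
step_arm(
  increments=[
    [-0.1, 0, 0.1, 0, 0, 0, 1],
    [0, 0, 0.1, 0, 0, 0, 1],
    [0, 0, 0.1, 0, 0, 0, 1],
    [0, 0, 0, 0, 0, 0, 1],
    [0, 0, 0.1, 0, 0, 0, 1],
    [0, 0, 0, 0, 0, 0, 1],
  ],
)

```text
t: 29.8
eef_pos: [0.5905, 0.1307, 0.0774]
tool_rot: [0.0, 1.0, -0.001, 0.0]
contact_force: [-3.2, -1.4, 9.5]
gripper_width: 0.284
```

Call:
step_arm(
  increments=[
    [0, 0, 0, 0, 0, 0, 0.6],
    [0, 0, 0, 0, 0, 0, 0.4],
    [0, 0, 0, 0, 0, 0, 0.4],
    [0, 0, 0, 0, 0, 0, 0.4],
    [0, 0, -1, 0, 0, 0, 0.4],
    [0, 0, -2.5, 0, 0, 0, 0.4],
    [0, 0, -3.5, 0, 0, 0, 0.4],
    [-0.5, 0.5, -3, 0, 0, 0, 0.4],
    [-2, 1, -2, 0, 0, 0, 0.4],
    [-3, 2, 0, 0, 0, 0, 0.4],
    [-3, 3, 0, 0, 0, 0, 0.4],
    [-3, 4, 0, 0, 0, 0, 0.4],
    [-1, 4, 0, 0, 0, 0, 0.4],
    [0, 4, 0, 0, 0, 0, 0.4],
    [0, 4, 0, 0, 0, 0, 0.4],
    [0, 4, 0, 0, 0, 0, 0.4],
    [0, 4, 0, 0, 0, 0, 0.4],
    [0, 2, 0, 0, 0, 0, 0.4],
    [0, 1, 0, 0, 0, 0, 0.4],
    [0, 0, 0, 0, 0, 0, 0.4],
  ],
)

```text
t: 31.8
eef_pos: [0.4649, -0.2051, 0.1966]
tool_rot: [0.0, 1.0, -0.002, 0.0]
contact_force: [-0.6, 0.3, 0.5]
gripper_width: 0.601
```

Run:
```python
from snap import *
P=snap('t11')
p=P[1]
pads=[(.5971,-.078),(.5938,.0260),(.5908,.130),(.5880,.234)]  # top-view pads
for q,pd in zip("dcba",pads):
    r,h=SZ[q]
    for i in (0,1):
        m=bot.cut_out(P[i],f"canister_{q}_center")
        f0=E_sil(P[i],*pd,.019,r,h)
        for c in m[:4]:
            if np.hypot(*(cen(c["pixels"])-f0[0]))>20: continue
            cs=cen(c["pixels"]);f=lambda v:E_sil(P[i],v[0],v[1],.019,r,h)[0]-cs
            s=least_squares(f,pd,jac=lambda v:np.array([(f(v+e)-f(v-e))/.02 for e in np.eye(2)*.01]).T)
            print(q,i,s.x.round(4),"off mm",((s.x-pd)*1000).round(1),c["pixels"].sum(),round(f0[1]))
im=cv2.resize(p["pixels"][:,:,::-1],None,fx=4,fy=4,interpolation=2)
for q,pd in zip("dcba",pads):
    c,_=cv2.findContours(sil(p,*pd,.019,*SZ[q]),0,1);cv2.drawContours(im,c,-1,(0,255,0),1)
cv2.imwrite("pics/fin.png",im[640:1000,560:1360])
for i in(0,1):
    for q in("tea_carton","spice_jar"): print(i,q,[(np.round(r["point"],1),round(r["score"],2)) for r in bot.pinpoint(P[i],q)][:2])
```

```text
[ 0.4649 -0.2051  0.1966] [-0.6  0.3  0.5] [ 0.02 -0.01 -0.01] 0.601 t 31.8
d 0 [ 0.5968 -0.0767] off mm [-0.3  1.3] 1212 1373
d 1 [ 0.5954 -0.0773] off mm [-1.7  0.7] 1262 1295
c 0 [0.5941 0.0285] off mm [0.3 2.5] 1069 1124
c 1 [0.5916 0.0258] off mm [-2.2 -0.2] 868 924
b 0 [0.5909 0.1331] off mm [0.1 3.1] 840 889
b 1 [0.5886 0.1302] off mm [-2.2  0.2] 549 660
a 0 [0.5883 0.2364] off mm [0.3 2.4] 612 671
a 1 [0.5867 0.234 ] off mm [-1.3 -0. ] 405 446
0 tea_carton [(array([255.3, 180. ]), 0.81)]
0 spice_jar [(array([161.4, 227.1]), 0.71)]
1 tea_carton [(array([328.7, 160.6]), 0.58)]
1 spice_jar [(array([189.5, 145.8]), 0.88)]
```

View pics/t11.png

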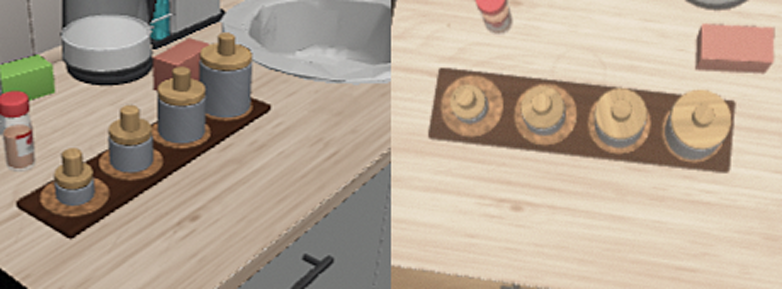

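View pics/fin.png

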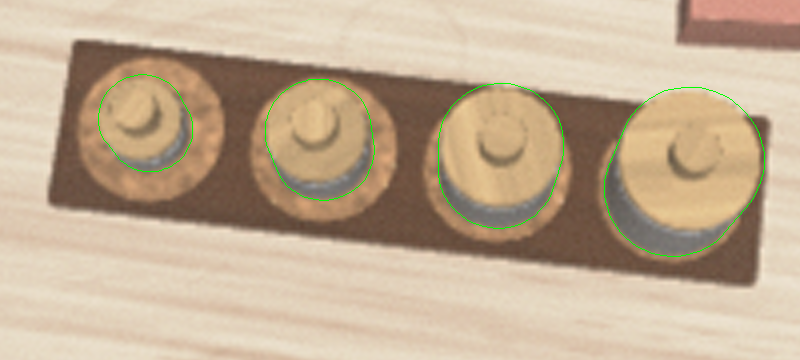

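```bash
python3 -c "
from station import bot
print(bot.hand_in())"
```

```text
the job is handed in; nothing more can be done
None
```

The four canisters stand upright on the board in order of height. The tallest (d) is on pad 1 at the carton end, c is on pad 2, b on pad 3, and the shortest (a) on pad 4 at the jar end. I lifted each one by its knob and handed in at about 32 s, with the arm raised clear of everything.

- **Centring:** in the top view, each canister measured within about 2 mm of its pad centre.
- **Camera disagreement:** the scene camera reads y up to 3 mm higher than the top camera. It showed a similar shift on the pads before anything was moved, so I put it down to calibration, not placing error.
- **Forces:** contact forces read at the end of each move stayed under 10 N.
- **Carton and jar:** their detected positions match the start to within a few pixels, which is the spread of the detector, and in the pictures they look unmoved.

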